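Fit the loaf fence to the slicing board's dovetail rail

ROBOT

A 6-joint arm with a two-finger parallel gripper is mounted at the origin on a cart in front of the work surface, level with it; the furniture and walls round the work are solid. World frame = base frame: x ahead of the robot, y to its left, z up, the work surface at z = 0. Lengths are in m, angles in rad, forces in N, time in s.
With the tool pointing down it reaches from about 0.275 to 0.875 m from the base axis. Payload 12.5 kg.
Tool frame: the origin (TCP) lies on the centre line of the jaws, within the pads' length; the fingertips stand r.finger_overhang ahead of it and the grasp point (between the pads) lies 3 mm ahead of it (r.finger_overhang is the distance from the TCP to the fingertips, in m); z points along the fingers, y is the direction in which the jaws open and shut (so a half turn about z gives the same grasp; the last joint's range is limited). The gripper opens to 85 mm and grips with 20 to 120 N. Pads are 22 mm wide; open, the fingers measure 114 mm over their backs; the gripper's body (76 mm by 85 mm) begins 54 mm behind the grasp point. The pads swing forward as they close: fully open they stand 13 mm farther back than shut.
Start: joints at [1.183, 0.351, 1.652, -0, 1.139, -0.085], TCP at [0.164, 0.525, 0.253] pointing down, gripper open.
Joint ranges: [-2.75, 2.75], [-0.79, 2.1], [0.01, 2.65], [-1.57, 4.71], [0.07, 3.14], [-2.87, 2.87]. Speed limits (rad/s): [2.22, 2.22, 2.79, 3.14, 3.14, 3.14].

INTERFACE

Orientations are given as a unit quaternion [x, y, z, w].
In Python, from cell import r, optics gives the robot as it stands. The module is installed in compiled form; this text tells all that it offers. Calls block until the motion is done:
- r.move_to(position, orientation): joint-space move of the TCP to a pose.
- r.move_linear(position, rot=None, vel=0.15): straight line of the TCP; rot=None keeps the orientation; vel is the mean speed in m/s.
- r.set_joints(angles): joint-space move.
- r.set_gripper(opening, squeeze=None): opening from 0.0 (shut) to 1.0 (fully open); squeeze is the grip in N (None keeps the last); returns when the fingers have stopped.
- r.sleep(seconds).
- r.inverse_kinematics(position, orientation): joint angles nearest the present ones, or None.
- optics.get_image(name): name is "side" or "top" or "wrist"; returns a dict with "pixels" (420x560x3 uint8, red, green, blue), "depth" (420x560 float32, m along the optical axis (not along the pixel's ray), 0 where there is no reading), "fx", "fy", "cx", "cy" (pixels), "D" ([k1, k2, p1, p2, k3] as OpenCV has them; the pictures are not rectified), "camera_from_world" (4x4, takes a point from world to camera coordinates); the wrist camera has in their place "mount" (4x4, takes a point from camera to tool coordinates, whose origin is the TCP and whose axes are the flange's). Camera axes: x right, y down, z forward; pixel columns grow to the right and rows downward; lengths in m; the calibration is good to about 2 mm. A picture is of the moment at which its call begins: read the wrist's pose just before it.
A pose or a line that the arm cannot do raises r.PlanningError and nothing moves.
- r.hand_in(): hands the job in, once; it reports no verdict.
Readings, each from a call of its own:
- r.current_t(): time.
- r.current_q(): joint angles.
- r.current_qvel(): joint speeds.
- r.current_effort(): joint torques, N m.
- r.current_tool_pos(): TCP position.
- r.current_ee_rot(): TCP orientation.
- r.current_contact_force(): force on the tool from outside, world axes, zero at the start.
- r.current_torque(): the same for the moment, N m.
- r.current_opening(): opening from 0.0 (shut) to 1.0 (fully open).
Only numpy, scipy, OpenCV 4.12 (cv2) and the standard library are available. Lean on these libraries where they do the work, as an engineer would, in place of code of your own. Each camera call takes 0.05 s, during which the arm holds its last target.

TASK

Fit the loaf fence to the wooden slicing board: slide its dark carriage, fence end first, onto the aluminium dovetail rail from the rail's open (tapered) end and push it fully home against the black end stop. Then turn the red clamp knob on the carriage's side clockwise, about a quarter turn, until it is tight, and let go. Leave the other things on the worktop where they stand.

Things in the scene. Friction and masses are not known exactly. Their poses are not given: they have to be found in the camera images.
- board: Fixed wooden slicing board, 200 x 215 mm, standing on the hob cover (z = 0); its top is at z = 18 mm. Origin at z = 0 under the centre line of its dovetail rail; x along the rail toward the end stop, z up; the wood spans x -90 to 110, y -140 to 75 mm. The aluminium rail spans x -80 (open end) to 70 mm.
- rail_entry (a point): Middle of the rail's open end, level with the rail's top (z = 38 mm); axes as the board's. The rail is 20 mm high, 28 mm wide at its foot and 51 mm at its top; its first 18 mm taper and are 4 mm narrower each side and 3 mm lower at the tip.
- end_stop (a point): Middle of the face of the black end stop that the carriage meets, level with the rail's top, 150 mm along the rail from rail_entry. The stop is 14 mm thick, 84 mm wide, its top at z = 54 mm. Axes as the board's.
- carriage_handle (a point): Grip point of the loose dark carriage (0.25 to 0.43 kg): middle of its upright handle ridge, 60 mm long along x, 14 mm thick along y, top 62 mm, root 27 mm and this point 49 mm above the underside. Axes: x = way it slides on, y to the knob side, z up. Groove centre line 18 mm to +y. Home: this point at board x 20, y -18 mm, z 70 mm. It starts on the white worktop, 5 mm lower than the hob cover.
- groove_mouth (a point): Leading (+x) end of the carriage's dovetail groove: on the centre line, at the groove's roof, 17 mm above the underside; 50 mm in x and 18 mm in y from carriage_handle; axes as the carriage's. The groove runs the carriage's whole 100 mm. On the rail it has 2.5 mm play each side and can lift 4 mm; resting, the roof lies on the rail's top. Best entered 1.5 mm above resting.
- fence (a point): Centre of the white fence plate, part of the carriage: 6 mm thick along x, 95 mm long along y, from 8 to 54 mm above the underside; it stands 40 mm in +x and 72 mm in -y from carriage_handle. Axes as the carriage's.
- knob_grip (a point): Grip point of the red clamp knob, on its upright axis, 50 mm above the carriage's underside, 63 mm in +y from carriage_handle. Bar grip 52 mm long along this point's x, 12 mm thick along y, from 34 to 62 mm above the underside, on a 38 mm disc. Its x lies along the carriage's x when the joint reads 0 and turns with the knob.
- clamp_knob (a joint): Angle of the clamp knob, rad: 0 loose, grows clockwise seen from above, stop at 1.55; starts between 0 and 0.15. On the rail its cam meets the rail at about 1.2 and grips beyond; tight from 1.3, turn to about 1.5. Turning takes 0.06 N m, up to about 0.3 N m when gripping; it stays where it is left.
- mug_2: Purple mug, 80 x 113 x 89 mm; origin at the centre of its foot. A bystander.
- honey_jar: Small glass jar with a grey lid and yellow contents, 55 x 55 x 86 mm; origin under its centre. A bystander.
- garlic_1: Garlic bulb, 53 x 54 x 53 mm; origin under its centre. A bystander.

How it is judged:
By the outcome, as a careful person would: the job done as asked, in the order asked, and still so for the second after the job is handed in, with the robot touching nothing.
It also fails if it takes over 58 s, if anything falls off the work surface, if the arm or the gripper's body presses on something with over 40 N, if the wrist force passes 120 N, or if a joint passes its speed limit or range.

## Working session

There is one attempt and no reset: what is moved stays moved. The work goes in short steps, each a Python script; the robot and the scene stay as the last script left them, time stands still between calls to the robot, and variables do not carry over. Pictures are saved under pics/ and viewed, and the job is handed in when it is done.

```bash
mkdir -p pics; python3 - <<'E'
from cell import r, optics
import cv2,numpy as np,pickle
print(r.current_t(), r.finger_overhang, r.current_tool_pos(), r.current_ee_rot())
d={}
for n in ["side","top","wrist"]:
    im=optics.get_image(n); d[n]=im
    cv2.imwrite(f"pics/a_{n}.png",im["pixels"][:,:,::-1])
    print(n,im["fx"],im["cx"],im["cy"],im["D"]); print(im.get("camera_from_world",im.get("mount")))
pickle.dump(d,open("a.pkl","wb"))
print(r.current_t())
E
```

```text
0.0 0.022 [0.163854   0.5247056  0.25274796] [ 1.50825761e-01  9.88560188e-01 -5.67458770e-04 -1.53225411e-04]
side 453.1034492164083 279.78419389456235 208.74901756563372 [0.03254763 0.         0.         0.         0.        ]
[[-0.99655958 -0.08130832 -0.01606129  0.6456269 ]
 [-0.02924803  0.52634009 -0.84977095 -0.07794214]
 [ 0.07754715 -0.84637761 -0.52690737  1.35875921]
 [ 0.          0.          0.          1.        ]]
top 501.7436104406926 275.61068117463896 207.56771839454163 [-0.13827009  0.          0.          0.          0.        ]
[[-0.0134938  -0.99985547  0.0103421   0.24687428]
 [-0.99044246  0.01194547 -0.1374083   0.63435885]
 [ 0.1372649  -0.01209741 -0.9904605   1.16763332]
 [ 0.          0.          0.          1.        ]]
wrist 341.2607631663005 277.6941482434857 209.4638810051347 [0.02509746 0.         0.         0.         0.        ]
[[ 4.99208704e-04 -9.64131481e-01 -2.65424637e-01  6.76336877e-02]
 [ 9.99999875e-01  4.77765154e-04  1.45352807e-04 -7.85218320e-05]
 [-1.33285749e-05 -2.65424676e-01  9.64131600e-01 -1.21230751e-01]
 [ 0.00000000e+00  0.00000000e+00  0.00000000e+00  1.00000000e+00]]
0.15
```

View pics/a_top.png

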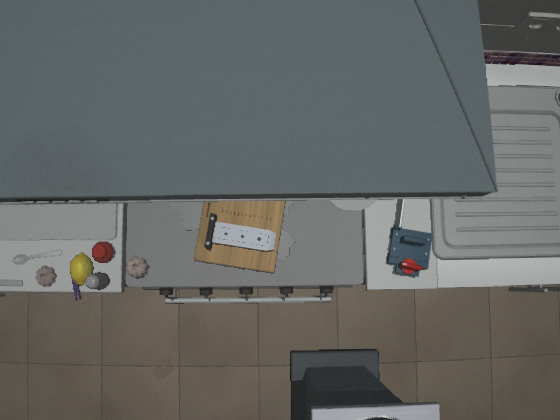

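View pics/a_side.png

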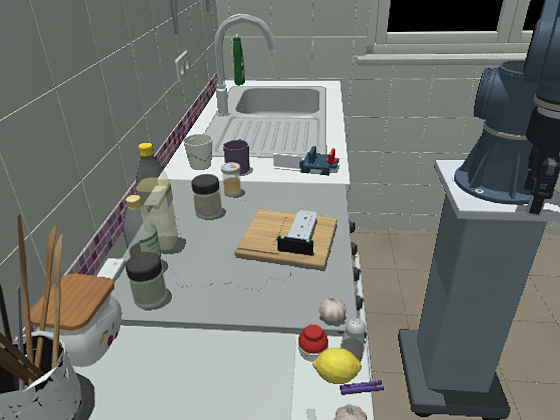

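View pics/a_wrist.png

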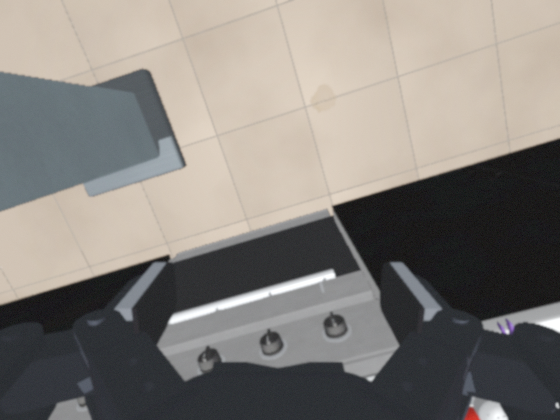

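The top view shows the carriage near (410,248) with its red knob at (411,267), and the board near (240,235) with the stop on the left. So the slide direction is about world +y, and the knob side faces the robot.

```bash
cat > h.py <<'E'
import numpy as np,cv2,pickle
from scipy.spatial.transform import Rotation as R
def K(im): return np.array([[im["fx"],0,im["cx"]],[0,im["fy"],im["cy"]],[0,0,1]])
def w_from_c(im,pose=None):
    if "camera_from_world" in im: return np.linalg.inv(im["camera_from_world"])
    p,q=pose; T=np.eye(4);T[:3,:3]=R.from_quat(q).as_matrix();T[:3,3]=p
    return T@im["mount"]
def rays(im,uv):
    n=cv2.undistortPoints(np.array(uv,float).reshape(-1,1,2),K(im),np.array(im["D"])).reshape(-1,2)
    return np.c_[n,np.ones(len(n))]
def cloud(im,pose=None):
    H,W=im["depth"].shape; u,v=np.meshgrid(np.arange(W),np.arange(H))
    d=rays(im,np.c_[u.ravel(),v.ravel()])*im["depth"].ravel()[:,None]
    T=w_from_c(im,pose); X=d@T[:3,:3].T+T[:3,3]
    X[im["depth"].ravel()==0]=np.nan
    return X.reshape(H,W,3)
def onplane(im,uv,z,pose=None):
    T=w_from_c(im,pose); d=rays(im,uv)@T[:3,:3].T; o=T[:3,3]
    return o+d*((z-o[2])/d[:,2])[:,None]
def proj(im,X,pose=None):
    C=np.linalg.inv(w_from_c(im,pose)); 
    return cv2.projectPoints(np.array(X,float).reshape(-1,3),cv2.Rodrigues(C[:3,:3])[0],C[:3,3],K(im),np.array(im["D"]))[0].reshape(-1,2)
E
python3 - <<'E'
from h import *
d=pickle.load(open("a.pkl","rb")); np.set_printoptions(precision=3,suppress=True)
c=cloud(d["top"])
for n,(u,v) in dict(hoodedge=(300,185),hood=(200,100),hob=(320,230),wt=(395,275),board=(270,265),handle=(413,242),body=(395,260),knob=(411,268),fence=(402,212),rail0=(270,240),rail1=(220,232),stop=(210,230),foot=(330,360),wr=(365,410)).items(): print(n,c[v,u])
px=d["top"]["pixels"]
cv2.imwrite("pics/a_crop.png",cv2.resize(px[190:290,180:450,::-1],None,fx=2.9,fy=2.9,interpolation=cv2.INTER_CUBIC))
s=d["side"];cs=cloud(s)
for n,(u,v) in dict(mug=(236,155),jar=(231,180),knob=(332,155),fence=(287,160)).items(): print(n,cs[v,u])
E
```

```text
hoodedge [0.546 0.228 0.836]
hood [0.601 0.304 0.889]
hob [ 0.586  0.129 -0.   ]
wt [ 0.471 -0.057 -0.005]
board [0.5   0.254 0.016]
handle [ 0.549 -0.09   0.053]
body [ 0.507 -0.053  0.018]
knob [ 0.487 -0.085  0.044]
fence [ 0.622 -0.068  0.046]
rail0 [0.56  0.253 0.039]
rail1 [0.58  0.373 0.037]
stop [0.584 0.396 0.05 ]
foot [ 0.134  0.018 -0.809]
wr [ 0.143  0.027 -0.   ]
mug [ 0.784 -0.018  0.066]
jar [0.775 0.125 0.055]
knob [ 0.488 -0.067  0.049]
fence [ 0.629 -0.061  0.032]
```

View pics/a_crop.png

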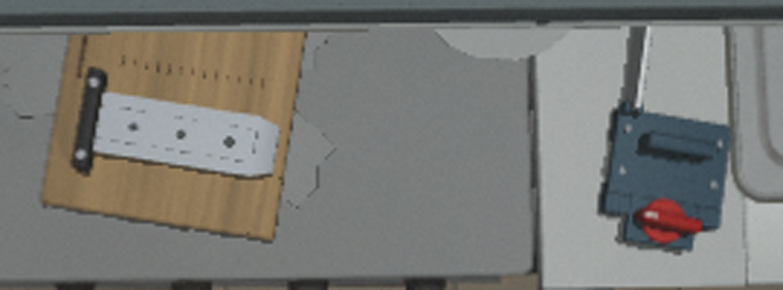

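```bash
cat >> h.py <<'E'
def tq(yaw,flip=False):
    # carriage-like x axis at world yaw; tool x along it (or opposite), z down
    a=yaw+(np.pi if flip else 0)
    M=np.array([[np.cos(a),np.sin(a),0],[np.sin(a),-np.cos(a),0],[0,0,-1]])
    return R.from_matrix(M).as_quat()
E
python3 - <<'E'
from h import *
from cell import r,optics
np.set_printoptions(precision=2,suppress=True)
y=np.radians(80)
for f in (0,1):
  for n,p in dict(car=[.55,-.09,.1],carhi=[.55,-.09,.3],home=[.58,.3,.1],knobhome=[.52,.3,.1]).items():
    print(f,n,r.inverse_kinematics(p,tq(y,f)))
  for a in (0,.5,1,1.5): print("knob",a,r.inverse_kinematics([.50,.3,.1],tq(y-a,f)))
E
```

```text
0 car [-0.25  0.57  1.75 -0.    0.82 -0.07]
0 carhi [-0.25  0.32  1.58 -0.    1.25 -0.07]
0 home [ 0.41  0.71  1.48 -0.    0.96  0.58]
0 knobhome [ 0.45  0.63  1.63 -0.    0.88  0.62]
knob 0 [ 0.46  0.6   1.68 -0.    0.86  0.64]
knob 0.5 [ 0.46  0.6   1.68 -0.    0.86  1.14]
knob 1 [ 0.46  0.6   1.68 -0.    0.86  1.64]
knob 1.5 [ 0.46  0.6   1.68 -0.    0.86  2.14]
1 car None
1 carhi None
1 home [ 0.41  0.71  1.48 -0.    0.96 -2.56]
1 knobhome [ 0.45  0.63  1.63 -0.    0.88 -2.52]
knob 0 [ 0.46  0.6   1.68 -0.    0.86 -2.51]
knob 0.5 [ 0.46  0.6   1.68 -0.    0.86 -2.01]
knob 1 [ 0.46  0.6   1.68 -0.    0.86 -1.51]
knob 1.5 [ 0.46  0.6   1.68 -0.    0.86 -1.01]
```

```bash
python3 - <<'E'
from h import *
from cell import r,optics
y=np.radians(80)
d={}
for n,p in dict(board=[.56,.33,.30],car=[.56,-.06,.26]).items():
    r.move_to(p,tq(y)); r.sleep(.15)
    pose=(r.current_tool_pos(),r.current_ee_rot()); im=optics.get_image("wrist")
    d[n]=(im,pose); cv2.imwrite(f"pics/b_{n}.png",im["pixels"][:,:,::-1]); print(n,pose,r.current_t())
pickle.dump(d,open("b.pkl","wb"))
E
```

```text
board (array([0.55935296, 0.33081687, 0.30003892]), array([ 7.65488457e-01,  6.43449624e-01, -1.13054017e-05, -5.00594086e-05])) 1.9833
car (array([ 0.560246  , -0.05914091,  0.2600498 ]), array([7.65632422e-01, 6.43278313e-01, 7.17811528e-05, 2.89084003e-05])) 3.6417
```

View pics/b_board.png

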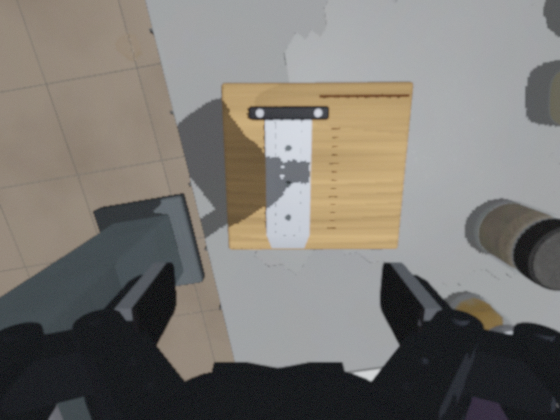

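View pics/b_car.png

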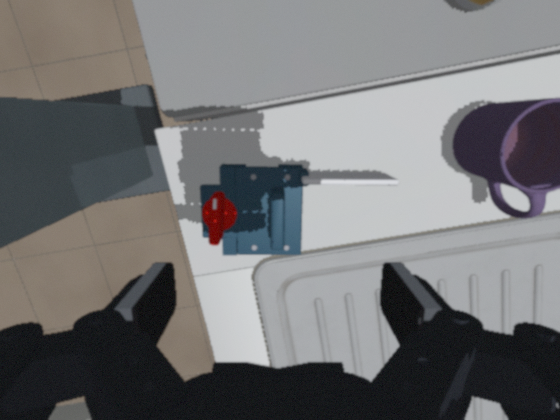

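```bash
cat > m.py <<'E'
from h import *
np.set_printoptions(precision=4,suppress=True)
d=pickle.load(open("b.pkl","rb"))
def rect(im,pose,m,z,name):
    n,lab,st,_=cv2.connectedComponentsWithStats(m.astype(np.uint8)); 
    k=1+np.argmax(st[1:,4]); cn=max(cv2.findContours((lab==k).astype(np.uint8),0,2)[0],key=cv2.contourArea)
    X=onplane(im,cn.reshape(-1,2),z,pose)[:,:2]*1000
    rc=cv2.minAreaRect(X.astype(np.float32)); print(name,st[k],"c",np.round(rc[0],1),"size",np.round(rc[1],1),"ang",round(rc[2],2))
    return X,rc
im,p=d["board"]; c=cloud(im,p); hsv=cv2.cvtColor(im["pixels"],cv2.COLOR_RGB2HSV)
near=(c[...,1]>.1)&(c[...,1]<.5)&(c[...,0]>.45)&(c[...,0]<.8)
rail=near&(c[...,2]>.031)&(c[...,2]<.044)
rect(im,p,rail,.038,"rail(28..51 x150)")
wood=near&(hsv[...,1]>80)&(hsv[...,0]<30)
wood=cv2.morphologyEx(wood.astype(np.uint8),cv2.MORPH_CLOSE,np.ones((25,25)))
rect(im,p,wood,.018,"wood 200x215")
rect(im,p,near&(c[...,2]>.048)&(c[...,2]<.062),.054,"stop 14x84")
print("z med rail",np.nanmedian(c[...,2][rail]))
im,p=d["car"]; c=cloud(im,p); hsv=cv2.cvtColor(im["pixels"],cv2.COLOR_RGB2HSV)
near=(c[...,1]>-.2)&(c[...,1]<.0)&(c[...,0]>.45)&(c[...,0]<.72)
red=near&(hsv[...,1]>150)&((hsv[...,0]<10)|(hsv[...,0]>170))
rect(im,p,near&~red&(c[...,2]>.051)&(c[...,2]<.062)&(c[...,0]<.58),.057,"handle 60x14")
rect(im,p,red&(c[...,2]>.047)&(c[...,2]<.062),.057,"knob bar 52x12")
rect(im,p,near&(c[...,2]>.038)&(c[...,2]<.056)&(c[...,0]>.58),.049,"fence 95x6")
b=near&~red&(c[...,2]>.014)&(c[...,2]<.032)&(c[...,0]<.6)
rect(im,p,b,.022,"body 100x?")
print(np.nanpercentile(c[...,2][b],[10,50,90]))
e=np.zeros((420,560,3),np.uint8); e[...]=(np.clip((np.nan_to_num(c[...,2])+.01)/.08,0,1)*255)[...,None]
cv2.imwrite("pics/c_h.png",cv2.resize(e[120:290,160:420],None,fx=3,fy=3))
cv2.imwrite("pics/c_c.png",cv2.resize(im["pixels"][120:290,160:420,::-1],None,fx=3,fy=3))
E
python3 m.py
```

```text
rail(28..51 x150) [ 265  120   47  128 5601] c [568.  317.7] size [147.6  50.6] ang 80.37
wood 200x215 [  222    83   190   166 22882] c [602.1 326.9] size [196.  211.4] ang 80.38
stop 14x84 [ 248  106   81   14 1113] c [581.4 397.9] size [12.9 82.9] ang 80.11
z med rail 0.038368990865453034
handle 60x14 [270 192  15  58 777] c [553.5 -92.7] size [59.6 13.5] ang 78.75
knob bar 52x12 [209 194  14  50 531] c [493.4 -80.1] size [51.  12.7] ang 77.06
fence 95x6 [302 177  97   8 726] c [630.9 -66.1] size [ 7.  94.7] ang 80.06
body 100x? [ 200  166  108   90 6251] c [527.  -88.9] size [101.5 114.4] ang 78.98
[0.0216 0.0226 0.0236]
```

```bash
sleep 3; ls pics
```

```text
a_crop.png
a_side.png
a_top.png
a_wrist.png
b_board.png
b_car.png
c_c.png
c_h.png
```

Sizes match the given ones to within about 2–4 mm (rail 147.6x50.6, handle 59.6x13.5, fence 94.7), and three estimates of the board origin agree to 1 mm. Next I grasp the handle.

```bash
cat >> h.py <<'E'
YB=np.radians(80.35); O=np.array([.5685,.3223])
ux=np.array([np.cos(YB),np.sin(YB)]); uy=np.array([-ux[1],ux[0]])
def B(x,y,z): return np.r_[O+ux*x+uy*y,z]
E
python3 - <<'E'
from h import *
from cell import r,optics
np.set_printoptions(precision=4,suppress=True)
q=tq(np.radians(79.1)); h=[.5535,-.0927]
r.set_gripper(.5,80)
r.move_to(h+[.12],q)
r.move_linear(h+[.049],vel=.12)
print(r.current_tool_pos(),r.current_contact_force())
r.set_gripper(0.,80)
print(r.current_opening(),r.current_tool_pos(),r.current_contact_force(),r.current_torque())
r.move_linear(h+[.12],vel=.12); r.sleep(.2)
print(r.current_opening(),r.current_tool_pos(),r.current_contact_force(),r.current_torque(),r.current_t())
r.move_linear(B(-165,-18,.0)/np.array([1,1,1])*[1,1,0]+[0,0,.12] if False else np.r_[(O+ux*-.165+uy*-.018),.12],rot=tq(YB),vel=.2)
r.sleep(.2)
pose=(r.current_tool_pos(),r.current_ee_rot()); d={}
for n in("wrist","side"):
    im=optics.get_image(n); d[n]=im; cv2.imwrite(f"pics/d_{n}.png",im["pixels"][:,:,::-1])
d["pose"]=pose; pickle.dump(d,open("d.pkl","wb")); print(pose,r.current_t())
E
```

```text
[ 0.5541 -0.0928  0.0499] [ 1.314  -0.1263 -0.2644]
0.1533181587425084 [ 0.5541 -0.0928  0.05  ] [-0.417   0.6406  5.9557] [ 0.0628  0.162  -0.0023]
0.14875851446704816 [ 0.5531 -0.0926  0.1192] [-0.3549  0.5027 -2.516 ] [-0.0239  0.0211  0.0101] 6.8167
(array([0.5587, 0.156 , 0.12  ]), array([ 0.7644,  0.6448, -0.    , -0.    ])) 8.5167
```

View pics/d_wrist.png

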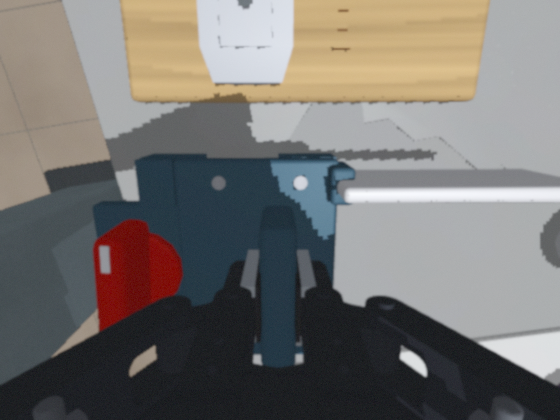

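View pics/d_side.png

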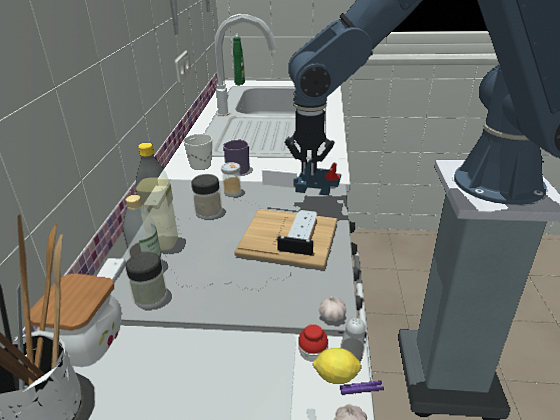

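```bash
cat > m2.py <<'E'
from h import *
import sys
np.set_printoptions(precision=2,suppress=True)
d=pickle.load(open(sys.argv[1],"rb")); im,p=d["wrist"],d["pose"]
c=cloud(im,p); ok=np.isfinite(c[...,0])
X=np.stack([(c[...,:2]-O)@ux,(c[...,:2]-O)@uy,c[...,2]],-1)*1000
t=np.r_[(p[0][:2]-O)@ux,(p[0][:2]-O)@uy,p[0][2]]*1000; print("tcp board",t)
L=X-t
for u,v in [(218,183),(300,183),(200,240),(225,240),(315,240),(200,170),(310,165),(278,240),(130,260),(400,190),(500,193),(240,60),(250,30)]: print((u,v),"rel tcp",L[v,u],"board",X[v,u])
top=(L[...,2]>-36)&(L[...,2]<-22)&(abs(L[...,1])<60)&(L[...,0]>20)&(L[...,0]<70)
a=L[top]; 
A=np.c_[a[:,:2],np.ones(len(a))]
body=top&(L[...,1]>-20)&(L[...,1]<44)
# front edge per column
cols=[];
for u in range(180,330,5):
    v=np.where(top[:,u])[0]
    if len(v): cols.append((L[v[0],u,0],L[v[0],u,1],L[v[0],u,2]))
cols=np.array(cols); print(cols[::3])
fl=[]
for u in range(370,540,10):
    v=np.where((L[:,u,2]>-22)&(L[:,u,2]<3)&(L[:,u,0]>25)&(L[:,u,0]<60))[0]
    if len(v): fl.append((L[v,u,0].mean(),L[v,u,1].mean(),L[v,u,2].max()))
fl=np.array(fl); print(fl[::4]); 
if len(fl)>3: s=np.polyfit(fl[:,1],fl[:,0],1); print("fence yaw off deg",-np.degrees(np.arctan(s[0])), "x at y=-72",np.polyval(s,-72))
E
python3 m2.py d.pkl
```

```text
tcp board [-165.59  -18.17  120.01]
(218, 183) rel tcp [ 38.76  26.45 -25.42] board [-126.83    8.28   94.59]
(300, 183) rel tcp [ 38.62  -9.36 -26.14] board [-126.97  -27.53   93.87]
(200, 240) rel tcp [ 11.35  36.53 -28.07] board [-154.24   18.35   91.94]
(225, 240) rel tcp [ 11.91  24.68 -26.55] board [-153.69    6.51   93.46]
(315, 240) rel tcp [ 11.47 -16.87 -27.67] board [-154.12  -35.04   92.34]
(200, 170) rel tcp [ 44.17  34.35 -27.27] board [-121.43   16.18   92.74]
(310, 165) rel tcp [ 46.33 -13.67 -27.43] board [-119.26  -31.84   92.58]
(278, 240) rel tcp [24.79  0.3   7.92] board [-140.8   -17.87  127.93]
(130, 260) rel tcp [14.05 56.56  0.63] board [-151.54   38.39  120.64]
(400, 190) rel tcp [ 40.71 -44.44  -1.71] board [-124.88  -62.61  118.31]
(500, 193) rel tcp [ 39.79 -79.93  -0.53] board [-125.8   -98.11  119.49]
(240, 60) rel tcp [ 96.3   21.12 -82.22] board [-69.29   2.95  37.79]
(250, 30) rel tcp [110.89  15.21 -81.36] board [-54.7   -2.96  38.65]
[[ 48.52  44.65 -34.29]
 [ 48.63  37.68 -33.47]
 [ 48.65  30.91 -33.37]
 [ 48.56  24.29 -34.17]
 [ 48.82  17.26 -32.06]
 [ 48.71  10.62 -32.97]
 [ 48.78   3.86 -32.4 ]
 [ 48.77  -2.86 -32.51]
 [ 48.71  -9.61 -32.93]
 [ 48.87 -16.2  -31.55]]
[[ 40.14 -34.34   0.77]
 [ 40.16 -49.24   0.91]
 [ 40.06 -64.11   0.16]
 [ 40.14 -78.69   0.88]
 [ 40.22 -93.47   0.33]]
fence yaw off deg 0.05537304239704586 x at y=-72 40.17509462219344
```

```bash
cat > m3.py <<'E'
from h import *
d=pickle.load(open("d.pkl","rb")); im,p=d["wrist"],d["pose"]
c=cloud(im,p); X=np.stack([(c[...,:2]-O)@ux,(c[...,:2]-O)@uy,c[...,2]],-1)*1000
for v in (5,15,25,35,45,60,70):
    u=np.where((X[v,:,2]>31)&(X[v,:,2]<43)&(abs(X[v,:,1])<40))[0]
    print(v,X[v,u[0]],X[v,u[-1]],(X[v,u[0],1]+X[v,u[-1],1])/2)
hv=[(X[v,u,1]) for v in (225,235,245) for u in range(240,320) if X[v,u,2]>122 and abs(X[v,u,1]+18)<12]
print("handle y",np.min(hv),np.max(hv))
E
python3 m3.py
```

```text
5 [-42.981953    24.5869469   38.28361097] [-42.91783971 -25.28314076  38.41343122] -0.3480969291935434
15 [-47.64493423  24.8898878   38.38920103] [-47.53508115 -25.34166273  38.33345635] -0.22588746371136992
25 [-51.86924383  24.59217552  36.27799752] [-52.39765606 -25.37342234  38.98658251] -0.3906234113729621
35 [-57.08105843  24.53318276  38.1311526 ] [-56.94948209 -25.47122207  37.89235619] -0.46901965892316255
45 [-61.97879505  24.2841683   38.30708468] [-61.91539244 -25.51025518  38.37926392] -0.6130434386591048
60 [-69.11366455  22.45538388  36.21313387] [-69.14007596 -22.89668763  36.83917144] -0.2206518724724713
70 [-74.24263562  20.51183521  36.38400083] [-74.23286343 -21.26720541  36.74978893] -0.3776850992926999
handle y -24.389042485837276 -10.68864132838732
```

```bash
python3 - <<'E'
from h import *
from cell import r,optics
np.set_printoptions(precision=4,suppress=True)
P=lambda x,z,y=-18.7: np.r_[O+ux*x*1e-3+uy*y*1e-3,z]
def st(n):
    p=r.current_tool_pos(); f=r.current_contact_force(); 
    print(n,"board",((p[:2]-O)@ux*1e3).round(1),((p[:2]-O)@uy*1e3).round(1),(p[2]*1e3).round(1),"F",(f[:2]@ux).round(1),(f[:2]@uy).round(1),f[2].round(1),"M",r.current_torque().round(2)); return f[:2]@ux,f[2]
r.move_linear(P(-155,.0775),vel=.12); st("pre")
for x in (-133,-125,-115,-105,-90):
    r.move_linear(P(x,.0775),vel=.05); fx,fz=st(x)
    if abs(fx)>25 or abs(fz)>25: print("STOP"); break
pose=(r.current_tool_pos(),r.current_ee_rot()); d={}
for n in("wrist",):
    im=optics.get_image(n); d[n]=im; cv2.imwrite(f"pics/e_{n}.png",im["pixels"][:,:,::-1])
d["pose"]=pose; pickle.dump(d,open("e.pkl","wb")); print(r.current_t())
E
```

```text
pre board -155.0 -18.7 77.5 F 0.2 -0.6 -3.1 M [ 0.   -0.02  0.  ]
-133 board -132.8 -18.6 77.5 F 0.2 0.5 -2.0 M [-0.    0.04 -0.04]
-125 board -124.7 -18.7 77.5 F -0.7 0.3 -3.0 M [-0.02 -0.02  0.  ]
-115 board -114.7 -18.7 77.5 F -0.7 0.3 -2.4 M [-0.   -0.06 -0.04]
-105 board -104.7 -18.6 77.5 F 0.2 -0.9 -3.0 M [-0.   -0.02  0.02]
-90 board -89.8 -18.6 77.4 F -1.2 -0.0 -2.8 M [-0.05  0.01  0.01]
11.1333
```

View pics/e_wrist.png

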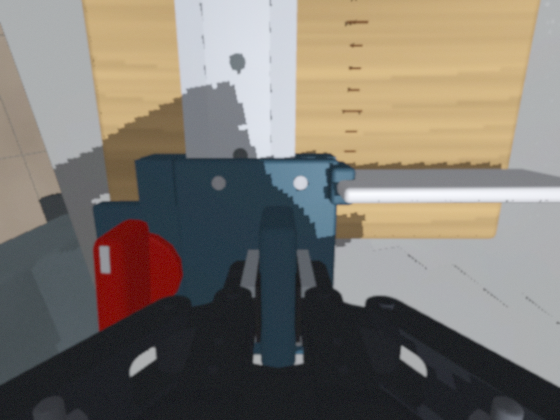

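The rail at rows 0–160 runs under the carriage, which went on without any contact force. I push it home now.

```bash
python3 - <<'E'
from h import *
from cell import r,optics
P=lambda x,z,y=-18.7: np.r_[O+ux*x*1e-3+uy*y*1e-3,z]
def st(n):
    p=r.current_tool_pos(); f=r.current_contact_force(); 
    print(n,"board",((p[:2]-O)@ux*1e3).round(1),((p[:2]-O)@uy*1e3).round(1),(p[2]*1e3).round(1),"F",(f[:2]@ux).round(1),(f[:2]@uy).round(1),f[2].round(1)); return f[:2]@ux,f[2]
r.move_linear(P(-40,.0770),vel=.08); fx,fz=st(-40)
if abs(fx)<20:
  r.move_linear(P(12,.0765),vel=.08); fx,fz=st(12)
  x=12
  while abs(fx)<18 and x<28:
    x+=1.; r.move_linear(P(x,.0762),vel=.04); fx,fz=st(x)
r.sleep(.2); st("end")
print(r.current_opening(),r.current_t())
E
```

```text
-40 board -40.1 -18.6 76.9 F -0.5 -0.5 -1.6
12 board 11.8 -18.6 76.3 F -0.4 -0.9 -2.2
13.0 board 12.7 -18.8 76.2 F -0.0 -0.3 -3.5
14.0 board 14.0 -18.7 76.2 F 0.0 0.6 -2.7
15.0 board 15.1 -18.7 76.2 F 0.4 0.3 -2.5
16.0 board 16.1 -18.7 76.2 F 0.4 0.6 -2.5
17.0 board 17.1 -18.7 76.2 F -0.3 -0.2 -3.7
18.0 board 18.0 -18.7 76.2 F -0.2 0.8 -2.1
19.0 board 19.1 -18.7 76.2 F 0.6 -0.7 -3.0
20.0 board 20.1 -18.7 76.2 F 0.3 0.4 -1.5
21.0 board 20.9 -18.7 76.2 F -1.9 -0.3 -2.1
22.0 board 21.0 -18.7 76.2 F -8.0 1.2 0.9
23.0 board 21.1 -18.7 76.3 F -13.3 2.2 3.3
24.0 board 21.2 -18.7 76.4 F -19.4 1.9 6.8
end board 21.2 -18.7 76.4 F -18.6 2.1 7.6
0.14827776177474558 15.9083
```

```bash
python3 - <<'E'
from h import *
from cell import r,optics
P=lambda x,z,y=-18.7: np.r_[O+ux*x*1e-3+uy*y*1e-3,z]
r.move_linear(P(22.,.0755),vel=.04); print(r.current_contact_force().round(1),r.current_tool_pos())
r.set_gripper(.35,80); print(r.current_contact_force().round(1))
r.move_linear(P(21,.15),vel=.15)
r.move_linear(P(-10,.25,-5),vel=.2); r.sleep(.15)
pose=(r.current_tool_pos(),r.current_ee_rot()); d={}
im=optics.get_image("wrist"); d["wrist"]=im; d["pose"]=pose; cv2.imwrite("pics/f_wrist.png",im["pixels"][:,:,::-1]); pickle.dump(d,open("f.pkl","wb")); print(r.current_t())
E
cat > m4.py <<'E'
from h import *
from m import rect
E
cat > m5.py <<'E'
from h import *
import sys
d=pickle.load(open(sys.argv[1],"rb")); im,p=d["wrist"],d["pose"]
c=cloud(im,p); X=np.stack([(c[...,:2]-O)@ux,(c[...,:2]-O)@uy,c[...,2]],-1)*1000
hsv=cv2.cvtColor(im["pixels"],cv2.COLOR_RGB2HSV)
def rect(m,z,name):
    n,lab,st,_=cv2.connectedComponentsWithStats(m.astype(np.uint8)); k=1+np.argmax(st[1:,4])
    cn=max(cv2.findContours((lab==k).astype(np.uint8),0,2)[0],key=cv2.contourArea)
    Y=onplane(im,cn.reshape(-1,2),z,p)[:,:2]-O; Y=np.c_[Y@ux,Y@uy]*1000
    rc=cv2.minAreaRect(Y.astype(np.float32)); print(name,st[k],"board c",np.round(rc[0],1),"size",np.round(rc[1],1),"ang",round(rc[2],2))
near=(abs(X[...,0])<130)&(X[...,1]>-150)&(X[...,1]<80)
red=near&(hsv[...,1]>150)&((hsv[...,0]<10)|(hsv[...,0]>170))
rect(near&~red&(X[...,2]>76)&(X[...,2]<90)&(abs(X[...,1]+18)<15),83,"handle @20,-18")
rect(red&(X[...,2]>73)&(X[...,2]<90),83,"knob @20,45")
rect(near&~red&(X[...,2]>64)&(X[...,2]<80)&(X[...,1]<-40),75,"fence @60,-90")
rect(near&~red&(X[...,2]>50)&(X[...,2]<57)&(X[...,0]>66)&(X[...,0]<90),54,"stop @77,0")
E
python3 m5.py f.pkl
```

```text
[-3.  -9.3  3.8] [0.59058618 0.33979271 0.07602029]
[-0.4  0.   0.8]
17.9917
handle @20,-18 [ 287  125   17   71 1159] board c [10804.3  3976.5] size [16870.  3871.] ang 0.47
knob @20,45 [213 130  17  62 796] board c [ 10878.1 -13876.1] size [ 3665.6 14810.5] ang 85.8
fence @60,-90 [323 108 117   8 827] board c [ -552.6 21389.5] size [24180.   1404.8] ang 89.86
stop @77,0 [ 227   83   95   19 1614] board c [-3171.4  -700.3] size [ 2517.3 14012.5] ang 0.15
```

View pics/f_wrist.png

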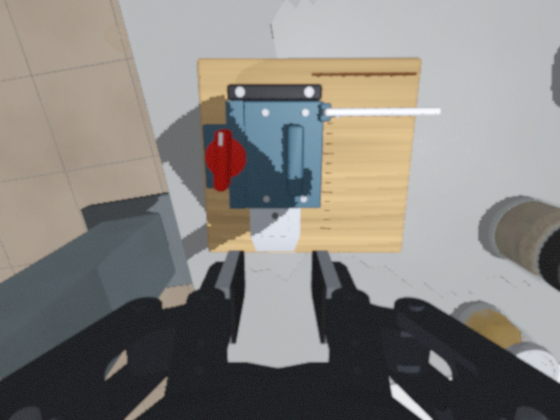

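```bash
sed -i 's/cn.reshape(-1,2),z,p/cn.reshape(-1,2),z*1e-3,p/' m5.py; python3 m5.py f.pkl
```

```text
handle @20,-18 [ 287  125   17   71 1159] board c [ 20.1 -18.2] size [58.4 13.4] ang 0.47
knob @20,45 [213 130  17  62 796] board c [19.9 43.6] size [12.7 51.3] ang 85.8
fence @60,-90 [323 108 117   8 827] board c [ 59.8 -88.8] size [95.3  5.5] ang 89.86
stop @77,0 [ 227   83   95   19 1614] board c [76.3 -0.3] size [14.8 82.4] ang 0.15
```

Carriage is home: handle at (20.1,-18.2), fence at (59.8,-88.8), knob about 0.07 rad. Next, the knob.

```bash
python3 - <<'E'
from h import *
from cell import r,optics
P=lambda x,y,z: np.r_[O+ux*x*1e-3+uy*y*1e-3,z]
def st(n): print(n,r.current_tool_pos().round(4),"F",r.current_contact_force().round(1),"M",r.current_torque().round(2),"q6",r.current_q()[5].round(3),"t",r.current_t())
a0=.073; k=(20,44.3)
r.move_to(P(*k,.13),tq(YB-a0)); r.move_linear(P(*k,.081),vel=.12); st("down")
r.set_gripper(0,80); st("grip"); print(r.current_opening())
for a in (.4,.8,1.1,1.3,1.4,1.5):
    r.move_to(P(*k,.081),tq(YB-a)); st(a)
    f=np.linalg.norm(r.current_contact_force())
    if f>40 or abs(r.current_torque()[2])>1.5: print("STOP"); break
r.sleep(.2); st("end")
E
```

```text
down [0.5289 0.3495 0.0819] F [-0.3  0.4  0.6] M [-0.   -0.02 -0.03] q6 0.752 t 19.1417
grip [0.5287 0.3498 0.0823] F [-1.6 -0.2  6. ] M [-0.09  0.17  0.04] q6 0.752 t 19.4417
0.11827616264281184
0.4 [0.529  0.3498 0.0823] F [ 0.7 -0.7  6.3] M [-0.17 -0.22 -0.08] q6 1.076 t 19.85
0.8 [0.5291 0.3496 0.0823] F [ 0.7 -1.5  6.1] M [-0.37 -0.32 -0.08] q6 1.475 t 20.3167
1.1 [0.5285 0.3495 0.0821] F [-2.2 -2.5  7.6] M [-0.5   0.08 -0.18] q6 1.776 t 20.7083
1.3 [0.5283 0.3495 0.0821] F [-3.5 -1.9  8.3] M [-0.52  0.35 -0.06] q6 1.976 t 21.0167
1.4 [0.5282 0.3494 0.0821] F [-4.1 -2.7  9. ] M [-0.59  0.41 -0.18] q6 2.076 t 21.2667
1.5 [0.5282 0.3494 0.0821] F [-3.8 -2.3  9.2] M [-0.65  0.46 -0.14] q6 2.176 t 21.5167
end [0.5282 0.3494 0.0821] F [-3.9 -2.9 10. ] M [-0.65  0.49 -0.1 ] q6 2.175 t 21.7167
```

```bash
python3 - <<'E'
from h import *
from cell import r,optics
P=lambda x,y,z: np.r_[O+ux*x*1e-3+uy*y*1e-3,z]
r.set_gripper(.3,80); r.move_linear(P(20,44.3,.15),vel=.15)
r.move_to(P(-10,-5,.25),tq(YB)); r.sleep(.15)
pose=(r.current_tool_pos(),r.current_ee_rot()); d={}
im=optics.get_image("wrist"); d["wrist"]=im; d["pose"]=pose; cv2.imwrite("pics/g_wrist.png",im["pixels"][:,:,::-1]); pickle.dump(d,open("g.pkl","wb"))
cv2.imwrite("pics/g_side.png",optics.get_image("side")["pixels"][:,:,::-1]); print(r.current_t())
E
python3 m5.py g.pkl
```

```text
24.2833
handle @20,-18 [ 284  126   18   71 1152] board c [ 19.3 -16.5] size [13.9 58.9] ang 89.14
knob @20,45 [189 152  61  18 768] board c [20.4 45.1] size [12.4 51. ] ang 5.04
fence @60,-90 [322 111 115   9 865] board c [ 57.2 -88.5] size [94.7  6.4] ang 89.72
stop @77,0 [ 226   84   95   18 1581] board c [76.3 -0.2] size [14.1 82.7] ang 0.02
```

View pics/g_wrist.png

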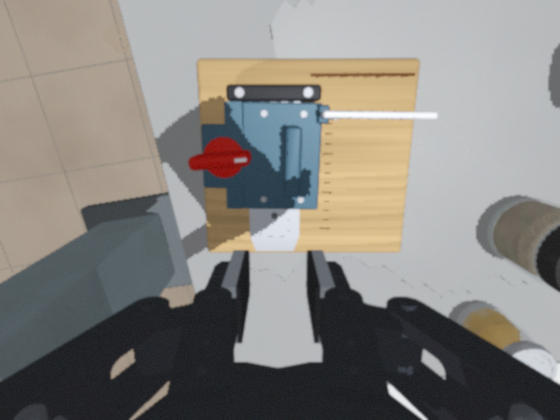

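View pics/g_side.png

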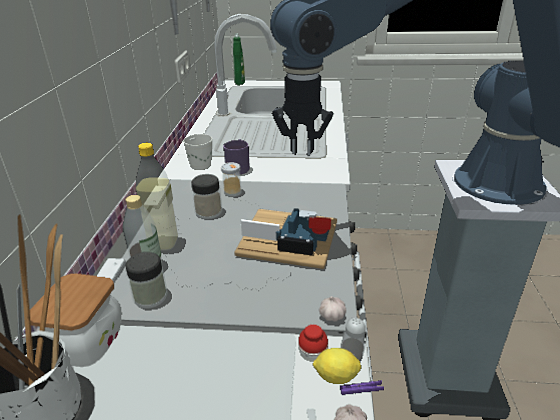

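The knob is at about 1.48 rad, but the tightening drew the carriage back. Fence x went from 59.8 to 57.2, and a dark gap shows at row 101 between stop and carriage. I'll loosen it, push home again and retighten with a forward bias.

```bash
python3 - <<'E'
from h import *
from cell import r,optics
P=lambda x,y,z: np.r_[O+ux*x*1e-3+uy*y*1e-3,z]
def st(n):
    p=r.current_tool_pos(); f=r.current_contact_force(); 
    print(n,"board",((p[:2]-O)@ux*1e3).round(1),((p[:2]-O)@uy*1e3).round(1),(p[2]*1e3).round(1),"F",(f[:2]@ux).round(1),(f[:2]@uy).round(1),f[2].round(1),"M",r.current_torque().round(2),"t",r.current_t().__round__(1)); return f[:2]@ux
k=(19.5,45)
r.move_to(P(*k,.13),tq(YB-1.49)); r.move_linear(P(*k,.083),vel=.12); st("down")
r.set_gripper(0,80); st("grip")
for a in (1.2,.9): r.move_to(P(*k,.083),tq(YB-a)); st(a)
r.set_gripper(.3,80); r.move_linear(P(*k,.14),vel=.15)
r.move_to(P(19,-18,.13),tq(YB)); r.move_linear(P(19,-18,.078),vel=.12); st("hdown")
r.set_gripper(0,80); st("hgrip")
x=19; f=0
while f>-18 and x<27:
    x+=1; r.move_linear(P(x,-18,.0775),vel=.04); f=st(x)
r.move_linear(P(x-1.5,-18,.077),vel=.04); st("back")
r.set_gripper(.35,80); st("rel"); r.move_linear(P(x-1.5,-18,.14),vel=.15); 
r.move_to(P(-10,-5,.25),tq(YB)); r.sleep(.15)
pose=(r.current_tool_pos(),r.current_ee_rot()); d={}
im=optics.get_image("wrist"); d["wrist"]=im; d["pose"]=pose; cv2.imwrite("pics/h_wrist.png",im["pixels"][:,:,::-1]); pickle.dump(d,open("h.pkl","wb")); print(r.current_t())
E
python3 m5.py h.pkl
```

```text
down board 19.6 44.8 83.3 F 0.6 -0.1 1.6 M [-0.05 -0.02  0.02] t 26.2
grip board 19.8 44.6 84.1 F -1.0 0.6 5.6 M [-0.2   0.11 -0.  ] t 26.5
1.2 board 20.0 44.7 84.0 F -0.2 1.1 6.6 M [-0.08  0.11  0.1 ] t 26.9
0.9 board 20.1 44.8 84.0 F 0.8 1.6 6.4 M [0.19 0.26 0.04] t 27.3
hdown board 19.2 -18.1 78.3 F 0.7 -0.7 -0.5 M [-0.05 -0.02 -0.01] t 29.6
hgrip board 19.4 -18.2 79.3 F -0.2 4.1 7.1 M [ 0.1   0.63 -0.02] t 29.9
20 board 19.6 -18.3 79.3 F -6.5 4.7 13.5 M [-0.9   1.04  0.02] t 30.1
21 board 20.2 -18.4 79.2 F -9.8 4.0 13.7 M [-1.29  0.96  0.12] t 30.4
22 board 20.4 -18.5 79.3 F -14.4 3.5 15.4 M [-2.08  1.21  0.23] t 30.6
23 board 20.5 -18.5 79.3 F -21.1 4.1 17.5 M [-2.9   1.3   0.19] t 30.9
back board 20.4 -18.5 79.2 F -13.0 6.5 17.7 M [-1.7   1.37  0.11] t 31.1
rel board 21.7 -18.1 77.1 F -0.5 0.3 0.0 M [-0.    0.02 -0.03] t 31.4
32.725
handle @20,-18 [ 286  125   18   71 1187] board c [ 19.9 -17.5] size [58.4 13.9] ang 0.42
knob @20,45 [196 137  51  46 745] board c [20.5 44.2] size [11.7 51. ] ang 39.34
fence @60,-90 [323 108 117   8 823] board c [ 59.5 -88.5] size [95.2  5.5] ang 89.86
stop @77,0 [ 227   83   95   20 1610] board c [75.7 -0.2] size [15.6 82.3] ang 0.16
```

View pics/h_wrist.png

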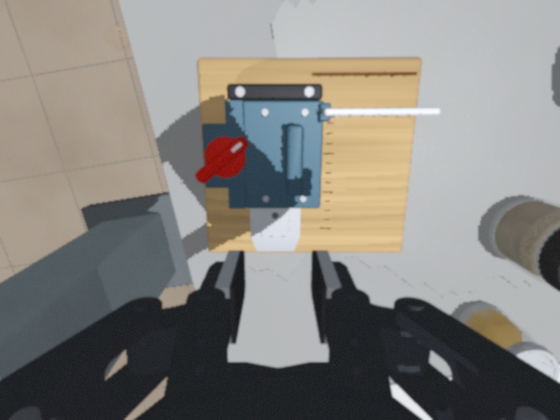

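```bash
python3 - <<'E'
from h import *
from cell import r,optics
P=lambda x,y,z: np.r_[O+ux*x*1e-3+uy*y*1e-3,z]
def st(n):
    p=r.current_tool_pos(); f=r.current_contact_force(); 
    print(n,"board",((p[:2]-O)@ux*1e3).round(1),((p[:2]-O)@uy*1e3).round(1),(p[2]*1e3).round(1),"F",(f[:2]@ux).round(1),(f[:2]@uy).round(1),f[2].round(1),"M",r.current_torque().round(2),"t",r.current_t().__round__(1)); return f[:2]@ux
k=(21,44.8)
r.move_to(P(*k,.13),tq(YB-.885)); r.move_linear(P(*k,.084),vel=.12); st("down")
r.set_gripper(0,80); st("grip")
f=0;x=21
while f>-8 and x<25: x+=.7; r.move_linear(P(x,44.8,.084),vel=.04); f=st(x)
for a in (1.1,1.25,1.4,1.52): r.move_to(P(x,44.8,.084),tq(YB-a)); st(a)
r.sleep(.2); st("end")
r.set_gripper(.3,80); st("rel"); r.move_linear(P(x,44.8,.15),vel=.15)
r.move_to(P(-10,-5,.25),tq(YB)); r.sleep(.15)
pose=(r.current_tool_pos(),r.current_ee_rot()); d={}
im=optics.get_image("wrist"); d["wrist"]=im; d["pose"]=pose; cv2.imwrite("pics/i_wrist.png",im["pixels"][:,:,::-1]); pickle.dump(d,open("i.pkl","wb")); print(r.current_t())
E
python3 m5.py i.pkl
```

```text
down board 21.1 44.5 84.4 F -0.1 -0.9 -0.3 M [ 0.01 -0.01 -0.04] t 34.2
grip board 21.0 44.4 85.1 F -5.1 1.3 6.6 M [-0.68  0.18 -0.04] t 34.5
21.7 board 21.1 44.4 85.1 F -8.5 1.2 9.1 M [-1.27  0.31 -0.06] t 34.7
1.1 board 20.9 44.3 85.1 F -9.0 0.8 8.2 M [-1.49  0.16 -0.07] t 35.1
1.25 board 20.8 44.3 85.1 F -9.9 0.3 8.1 M [-1.67  0.2  -0.05] t 35.3
1.4 board 20.6 44.3 85.1 F -12.0 0.4 10.5 M [-1.94  0.14 -0.13] t 35.6
1.52 board 20.4 44.3 85.1 F -12.6 1.0 10.0 M [-2.11  0.21 -0.08] t 35.8
end board 20.5 44.3 85.1 F -12.6 -0.1 9.9 M [-2.06  0.21 -0.07] t 36.0
rel board 22.0 44.8 84.2 F 0.3 0.3 0.3 M [-0.05 -0.01  0.08] t 36.3
38.5583
handle @20,-18 [ 284  126   17   71 1156] board c [ 19.4 -16.3] size [58.8 13.5] ang 0.29
knob @20,45 [189 152  61  18 771] board c [20.1 45.3] size [12.4 51.1] ang 3.7
fence @60,-90 [321 110 116   9 864] board c [ 58.  -87.8] size [95.1  6.4] ang 89.76
stop @77,0 [ 226   84   95   19 1587] board c [75.9 -0.1] size [14.9 82.7] ang 0.13
```

View pics/i_wrist.png

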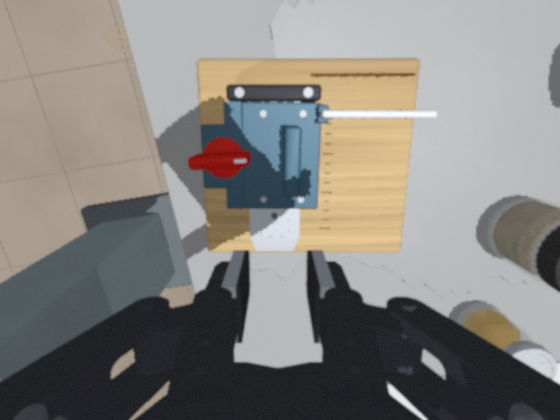

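```bash
python3 - <<'E'
import cv2,numpy as np
a=[cv2.resize(cv2.imread(f"pics/{n}_wrist.png")[70:220,180:340],None,fx=2.4,fy=2.4,interpolation=cv2.INTER_CUBIC) for n in "hi"]
cv2.imwrite("pics/j.png",cv2.convertScaleAbs(np.hstack(a),alpha=1.7))
E
```

```text
(no output)
```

View pics/j.png

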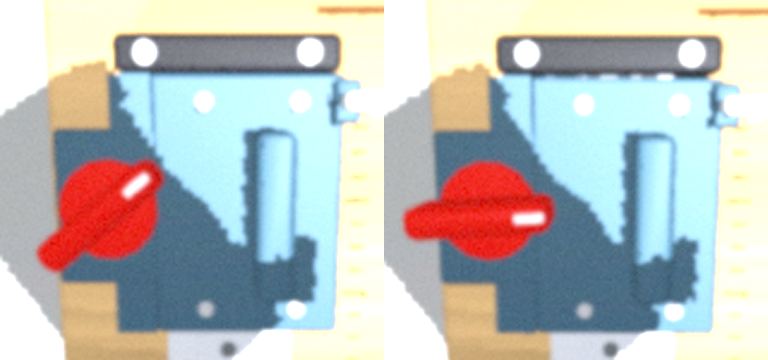

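A bright 1 mm wedge at the stop shows the clamped carriage yawed slightly, with the gap on the fence side. I'll grip the handle and push it flush while clamped.

```bash
python3 - <<'E'
from h import *
from cell import r,optics
P=lambda x,y,z: np.r_[O+ux*x*1e-3+uy*y*1e-3,z]
def st(n):
    p=r.current_tool_pos(); f=r.current_contact_force(); 
    print(n,"board",((p[:2]-O)@ux*1e3).round(1),((p[:2]-O)@uy*1e3).round(1),(p[2]*1e3).round(1),"F",(f[:2]@ux).round(1),(f[:2]@uy).round(1),f[2].round(1),"M",r.current_torque().round(2),"t",r.current_t().__round__(1)); return f[:2]@ux
y=-17.2
r.move_to(P(19,y,.13),tq(YB)); r.move_linear(P(19,y,.080),vel=.12); st("down")
r.set_gripper(0,100); st("grip")
x=19;f=0
while f>-35 and x<28: x+=1.5; r.move_linear(P(x,y,.080),rot=tq(YB+.01),vel=.05); f=st(x)
r.move_linear(P(x-4,y,.080),vel=.05); st("back")
r.set_gripper(.35,80); st("rel"); r.move_linear(P(x-4,y,.15),vel=.15)
r.move_to(P(-10,-5,.25),tq(YB)); r.sleep(.15)
pose=(r.current_tool_pos(),r.current_ee_rot()); d={}
im=optics.get_image("wrist"); d["wrist"]=im; d["pose"]=pose; cv2.imwrite("pics/k_wrist.png",im["pixels"][:,:,::-1]); pickle.dump(d,open("k.pkl","wb")); print(r.current_t())
a=[cv2.resize(cv2.imread(f"pics/{n}_wrist.png")[70:220,180:340],None,fx=2.4,fy=2.4,interpolation=cv2.INTER_CUBIC) for n in "hk"]
cv2.imwrite("pics/l.png",cv2.convertScaleAbs(np.hstack(a),alpha=1.7))
E
python3 m5.py k.pkl
```

```text
down board 19.3 -17.7 81.1 F 0.5 -0.2 0.2 M [ 0.04  0.04 -0.02] t 39.7
grip board 19.4 -17.2 81.8 F -0.7 4.0 6.8 M [-0.04  0.79 -0.12] t 40.0
20.5 board 20.1 -17.3 81.8 F -6.6 4.7 8.8 M [-0.81  0.94  0.06] t 40.2
22.0 board 20.3 -17.3 81.7 F -15.3 5.4 12.7 M [-2.11  1.32 -0.01] t 40.5
23.5 board 20.4 -17.2 81.8 F -23.7 6.2 17.6 M [-3.37  1.71 -0.11] t 40.7
25.0 board 20.6 -17.2 81.9 F -32.2 8.7 22.3 M [-4.71  2.06 -0.07] t 41.0
26.5 board 20.7 -17.2 81.9 F -40.6 9.5 26.2 M [-6.08  2.49 -0.2 ] t 41.2
back board 20.3 -17.3 81.7 F -17.4 5.2 14.0 M [-2.47  1.41 -0.04] t 41.5
rel board 22.9 -17.4 80.6 F 1.2 0.1 -1.1 M [-0.01  0.02 -0.02] t 41.8
43.0917
handle @20,-18 [ 285  125   17   71 1153] board c [ 19.9 -16.4] size [58.4 13.4] ang 0.37
knob @20,45 [189 152  61  18 788] board c [19.8 45.5] size [12.4 50.9] ang 3.93
fence @60,-90 [321 107 117   9 909] board c [ 59.9 -86.9] size [95.2  6.3] ang 89.85
stop @77,0 [ 227   83   95   19 1612] board c [76.1 -0.2] size [14.8 82.3] ang 0.14
```

View pics/l.png

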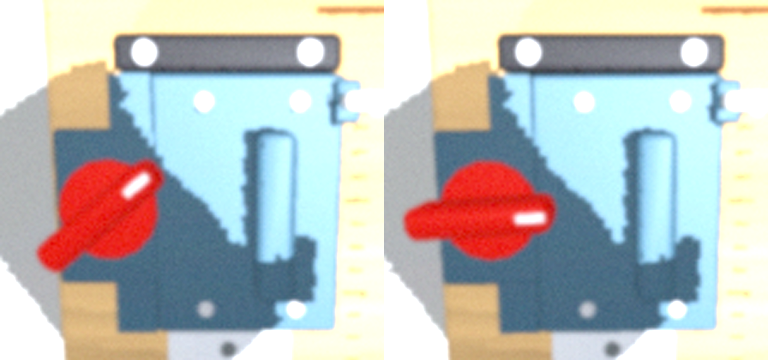

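The carriage is flush against the stop, the knob reads 90-3.9 = 86° (1.50 rad), and the arm is clear. I hand in.

```bash
python3 -c "
from cell import r
print(r.current_contact_force().round(2)); print(r.hand_in(), r.current_t())"
```

```text
[ 0.57 -0.77 -1.07]
the job is handed in; nothing more can be done
the job is handed in; nothing more can be done
```

The loaf fence is on the rail, pushed home against the end stop and clamped. I handed it in at about 43 s of the 58 s, with the arm clear and touching nothing.

**How it went:** the carriage slid on with no noticeable resistance, and I pushed it to the stop and turned the knob. That first tightening drew the carriage back by up to about 2.5 mm at the fence. I loosened the knob, pushed the carriage home again and retightened with a light forward push. The retightening left a wedge gap of about 1 mm on the fence side. I closed that with one last push on the handle, about 41 N along the rail, with the clamp on.

**Last checks from the wrist camera, in board coordinates:**

| Item | Measured (mm) | Should be (mm) |
|---|---|---|
| Handle | x 19.9, y -16.4 | x 20, y -18 |
| Fence | x 59.9, y -86.9 | x 60, y -90 |

- **Stop:** no gap is visible between carriage and stop.
- **Knob:** it stands at about 1.50 rad, past the 1.3 where it counts as tight.

**What disagreed:**
- The carriage sits about 1.5 mm toward the knob side. That is within the rail's 2.5 mm play and probably comes from the clamp.
- The turning moment I read at the wrist stayed below 0.2 N m, less than the 0.3 N m expected when gripping. I judged tightness by the knob angle, not the moment.
- I did not measure the mug, jar and garlic again at the end. The arm never went near them.

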